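Shut the cobbler's kit box and snap its four clips corner to corner

ROBOT

A 6-joint arm with a two-finger parallel gripper is mounted at the origin on the work surface. World frame = base frame: x ahead of the robot, y to its left, z up, the work surface at z = 0. Lengths are in m, angles in rad, forces in N, time in s.
With the tool pointing down it reaches from about 0.275 to 0.85 m from the base axis. Payload 19 kg.
Tool frame: the origin (TCP) lies at the very end of the fingers, on their centre line; the grasp point (between the pads) lies 19 mm behind it; z points along the fingers, y is the direction in which the jaws open and shut (so a half turn about z gives the same grasp; the last joint's range is limited). The gripper opens to 85 mm and grips with 20 to 120 N. Pads are 22 mm wide; open, the fingers measure 114 mm over their backs; the gripper's body (76 mm by 85 mm) begins 54 mm behind the grasp point. The pads swing forward as they close: fully open they stand 13 mm farther back than shut.
Start: joints at [1.018, 0.15, 1.437, -0, 1.554, -0.134], TCP at [0.234, 0.525, 0.231] pointing down, gripper open.
Joint ranges: [-2.8, 2.8], [-0.68, 2.1], [0.12, 2.68], [-1.39, 4.53], [0.16, 2.79], [-2.81, 2.81]. Speed limits (rad/s): [1.89, 1.89, 2.22, 3.01, 3.01, 3.01].

INTERFACE

Orientations are given as a unit quaternion [x, y, z, w].
In Python, from plant import ctrl gives the robot as it stands.
- The arm moves only by the shell command python3 -m crank 'ROWS' [OPENING]. ROWS is JSON, a list of rows, each a list of 6 numbers: the shift along the tool's x, y, z normalised to -1 to 1, where 1 is 100 mm, then the turn, a rotation vector about the tool's x, y, z normalised to -1 to 1, where 1 is 2 rad. A call has 1 to 12 rows; each row is the pose to reach, as a shift and turn from the pose measured when the call began, along the tool's axes at that moment; what a row does not reach only later rows make up. A row lasts 1/12 s, in which the tool goes at most 41.7 mm and 7.16 degrees, less where a joint would pass 70% of its speed; a pose out of reach is approached as far as the arm can. A call with a number of a shift or a turn outside -1 to 1 is refused whole. A call with a gripper value outside its range is refused whole. OPENING is the closure in counts, from 0 (fully open) to 255 (shut), set as the call begins (- or left out, the last holds). The fingers move at their own pace and stop on an object; the grip force is fixed at half the most. Time passes only in rows, so rows that repeat a pose let the fingers close. It gives the time, the measured TCP pose, the force and the opening at its end, in the units of the state.
- ctrl.get_obs(): the state, without advancing time (a new reading comes with each control period).
- ctrl.grab_frame(name): name is "side" or "top"; returns the picture (480x640x3 uint8, red, green, blue); there is no depth.
- ctrl.get_calibration(name): a dict with "vertical_fov" (degrees; the focal length in pixels is half the picture's height over the tangent of half this angle, whatever the lens; pixels are square), "cx", "cy" (the principal point, pixels), "R" (3x3) and "t" (3): a world point X has camera coordinates R X + t. Camera axes: x right, y down, z forward; pixel columns grow to the right and rows downward; lengths in m; the calibration is good to about 2 mm. A picture is of the moment at which its call begins. get_calibration takes no time and is no camera call.
- ctrl.job_done(): hands the job in, once; it reports no verdict.
The state is a dict: "clock": time; "q": joint angles; "qvel": joint speeds; "joint_torque": joint torques, N m; "position": TCP position; "orientation": TCP orientation; "ft_force": force on the tool from outside, world axes, zero at the start; "wrist_torque": the same for the moment, N m; "grip_width": finger opening in m.
Only numpy, scipy, OpenCV 4.12 (cv2) and the standard library are available. Lean on these libraries where they do the work, as an engineer would, in place of code of your own. Each camera call takes 0.05 s, during which the arm holds its last target.

TASK

Lower the hinged lid of the grey kit box until it lies shut, then fold its four steel clips down over the lid rim and press each until it snaps home, in opposite-corner order: any clip first, the one diagonally across from it second, then the other two. Press each clip only as hard as it takes to snap (the box sits on a soft pad and would crack under heavy force), and leave the other things on the stand where they are.

Things in the scene. Friction and masses are not known exactly. Their poses are not given: they have to be found in the camera images.
- box: Grey plastic kit box, 150 (x) x 220 (y) x 65 mm tall, on a foam pad on a wooden turntable (380 mm across, does not turn). Origin: centre of its underside; x away from the robot to the lid's hinge edge, y left, z up; yaw up to 0.4 rad. Clip hinge lines: x = +-48, y = +-118, z = 58 mm, parallel to x. Tops when closed: lid z = 76, clips z = 83 mm. Cracks above 40 N.
- box_foot (a point): Same point as the box's origin, where it rests on the soft grey foam pad. Under a press the box sinks straight down, about 1.1 mm per newton after the first 0.5 to 2.5 N, at most 24 mm, and rises slowly when let go: pressing a clip to its closed height only sinks the box without snapping it.
- lid (a joint): Lid angle, rad: 0 shut on the box, grows as it opens up and back; starts 0.85 to 1.25. A flat grey plate 156 x 226 mm, 8 mm thick. The stiff hinge (0.15 N m) keeps it at any angle, so it must be pushed down (about 1 to 3 N near the free edge).
- lid_hinge (a point): Middle of the lid's hinge line, in the box frame at x = 77, z = 67 mm, parallel to box y. The lid's outer face lies 9 mm from this line.
- lid_edge (a point): Point on the lid's outer (upper when shut) face, mid-width in y, 150 mm from the hinge line, 5 mm from the free edge; a 50 mm wide tab sticks out 9 mm beyond.
- clip_near_left (a joint): Angle (rad) of the steel clip on the robot's side, left (+y) end: 0 = snapped flat over the lid rim, 1.57 = standing up; starts 1.2 to 1.7, closes inwards and down. It swings easily to about 0.2 (plate end 7 mm high), meets a sprung catch, must be forced past it (8 to 14 N at its pad, each clip different), then snaps to 0 and stays.
- clip_near_left_pad (a point): Where to press that clip: on its plate's outer (upper when closed) face with three ridges, mid-width, 36 mm along from the hinge line and 25 mm off it. The clip is an L: a web rising 25 mm from the hinge, then a plate 28 mm wide, 5 mm thick, reaching 46 mm from the hinge line over the lid.
- clip_near_right (a joint): Angle (rad) of the steel clip on the robot's side, right (-y) end: 0 = snapped flat over the lid rim, 1.57 = standing up; starts 1.2 to 1.7, closes inwards and down. It swings easily to about 0.2 (plate end 7 mm high), meets a sprung catch, must be forced past it (8 to 14 N at its pad, each clip different), then snaps to 0 and stays.
- clip_near_right_pad (a point): Where to press that clip: on its plate's outer (upper when closed) face with three ridges, mid-width, 36 mm along from the hinge line and 25 mm off it. The clip is an L: a web rising 25 mm from the hinge, then a plate 28 mm wide, 5 mm thick, reaching 46 mm from the hinge line over the lid.
- clip_far_left (a joint): Angle (rad) of the steel clip on the lid-hinge side, left (+y) end: 0 = snapped flat over the lid rim, 1.57 = standing up; starts 1.2 to 1.7, closes inwards and down. It swings easily to about 0.2 (plate end 7 mm high), meets a sprung catch, must be forced past it (8 to 14 N at its pad, each clip different), then snaps to 0 and stays.
- clip_far_left_pad (a point): Where to press that clip: on its plate's outer (upper when closed) face with three ridges, mid-width, 36 mm along from the hinge line and 25 mm off it. The clip is an L: a web rising 25 mm from the hinge, then a plate 28 mm wide, 5 mm thick, reaching 46 mm from the hinge line over the lid.
- clip_far_right (a joint): Angle (rad) of the steel clip on the lid-hinge side, right (-y) end: 0 = snapped flat over the lid rim, 1.57 = standing up; starts 1.2 to 1.7, closes inwards and down. It swings easily to about 0.2 (plate end 7 mm high), meets a sprung catch, must be forced past it (8 to 14 N at its pad, each clip different), then snaps to 0 and stays.
- clip_far_right_pad (a point): Where to press that clip: on its plate's outer (upper when closed) face with three ridges, mid-width, 36 mm along from the hinge line and 25 mm off it. The clip is an L: a web rising 25 mm from the hinge, then a plate 28 mm wide, 5 mm thick, reaching 46 mm from the hinge line over the lid.
- heel_block: Red rubber heel block 55 x 40 x 26 mm, loose on the turntable. Leave it alone. Origin: its underside.
- eyelet_setter: Brass eyelet setter standing on its 30 mm foot, 80 mm tall, loose on the turntable. Leave it alone. Origin: its underside.
- nail_tin: Round metal tin, 40 mm across, 45 mm tall, loose on the turntable behind the box. Leave it alone. Origin: its underside.
- last: Cast-iron tripod shoe last, about 160 mm tall and 160 mm wide, on the tile slab to the left. Leave it alone. Origin: its underside.
- hammer: Small steel hammer, 240 mm, handle lacquered wood, lying to the right. Leave it alone. Origin: its underside.
- shoe_tree: White plastic shoe tree, 260 mm long, lying to the right. Leave it alone. Origin: its underside.

How it is judged:
By the outcome, as a careful person would: the job done as asked, in the order asked, and still so for the second after the job is handed in, with the robot touching nothing.
It also fails if it takes over 67 s, if anything falls off the work surface, if the arm or the gripper's body presses on something with over 40 N, if the wrist force passes 120 N, or if a joint passes its speed limit or range.

## Working session

There is one attempt and no reset: what is moved stays moved. The work goes in short steps, Python scripts to look and compute and a shell command to move; the robot and the scene stay as the last step left them, time stands still between calls to the robot, and variables do not carry over. Pictures are saved under pics/ and viewed, and the job is handed in when it is done.

```bash
ls; mkdir -p pics
python3 - <<'E'
from plant import ctrl
import cv2
print(ctrl.get_obs())
for n in("side","top"):
    cv2.imwrite(f"pics/{n}0.png",ctrl.grab_frame(n)[:,:,::-1]); print(ctrl.get_calibration(n))
E
```

```text
pics
{'clock': 0.0, 'q': array([ 1.01799142e+00,  1.50997701e-01,  1.43800142e+00, -2.56285714e-06,
        1.55382251e+00, -1.34008070e-01]), 'qvel': array([ 0.00072711, -0.00108731,  0.00100967, -0.00262495, -0.00011518,
       -0.00176693]), 'joint_torque': array([-1.49790503e-03, -7.13039947e+01, -5.70874000e+01, -3.51128783e-04,
        9.00307641e-03,  4.48858742e-06]), 'position': array([0.23372491, 0.52508918, 0.23068354]), 'orientation': array([ 2.07871434e-01,  9.78155964e-01, -5.79042206e-04, -2.05689911e-04]), 'ft_force': array([ 0.44835416, -0.84050482, -0.95666572]), 'wrist_torque': array([ 0.08262116,  0.00092856, -0.00776452]), 'grip_width': 0.08553595138436668}
{'vertical_fov': 57.23269753038575, 'cx': 319.334490530488, 'cy': 241.45021513946747, 'R': array([[ 0.8182399 , -0.57481505,  0.0084336 ],
       [-0.29086157, -0.42660161, -0.85639396],
       [ 0.49586593,  0.6982827 , -0.51625406]]), 't': array([-0.49628701,  0.25651387,  0.8907466 ])}
{'vertical_fov': 56.613877127871504, 'cx': 315.9641069765531, 'cy': 236.98099432293057, 'R': array([[-0.02313781, -0.99963666, -0.01382739],
       [-0.98853   ,  0.02494108, -0.14895092],
       [ 0.14924167,  0.01022239, -0.98874791]]), 't': array([-0.03791587,  0.58538027,  1.02942403])}
```

View pics/side0.png

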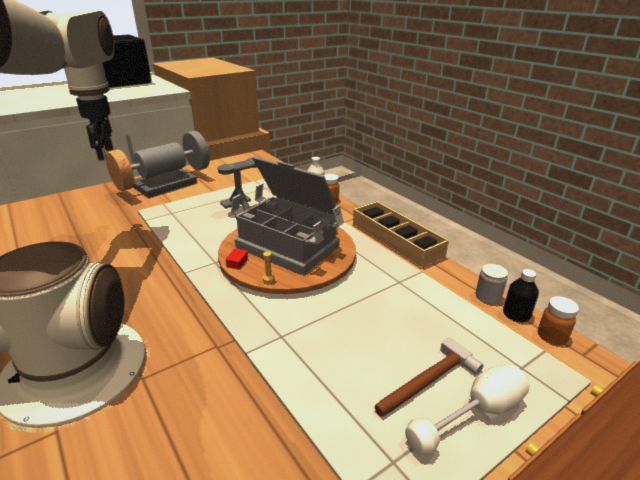

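View pics/top0.png

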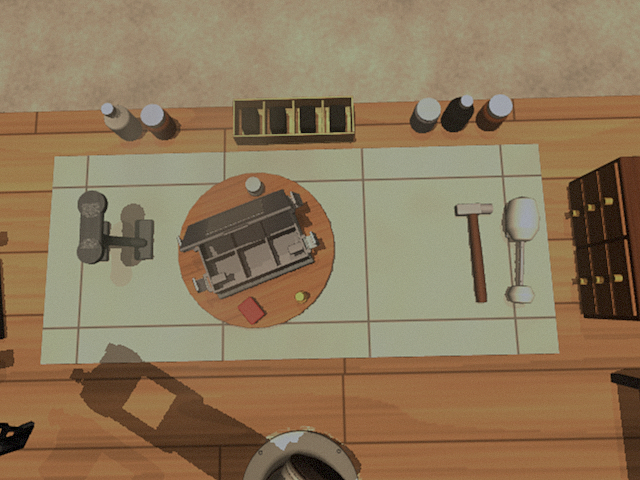

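The side view has the box at about (288,228), and the top view has it at about (255,248), turned roughly 20°. The lid is leaning open, the red block is at (252,310) and the brass setter at (301,297). I'll zoom in next.

Run:
```python
import cv2
a=cv2.imread("pics/side0.png")[145:295,205:365]; b=cv2.imread("pics/top0.png")[165:335,165:345]
cv2.imwrite("pics/sz0.png",cv2.resize(a,(800,750)[0:1]+(600,) if 0 else (640,600),interpolation=cv2.INTER_CUBIC))
cv2.imwrite("pics/tz0.png",cv2.resize(cv2.convertScaleAbs(b,alpha=1.6),(635,600),interpolation=cv2.INTER_CUBIC))
```

```text
(no output)
```

View pics/sz0.png

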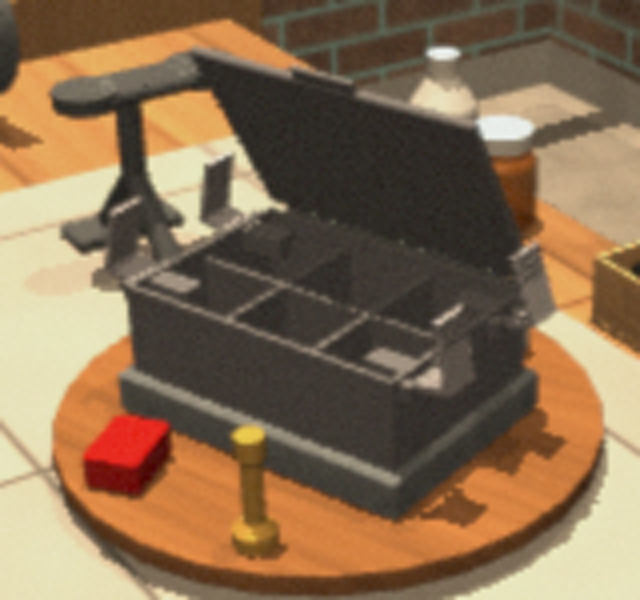

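View pics/tz0.png

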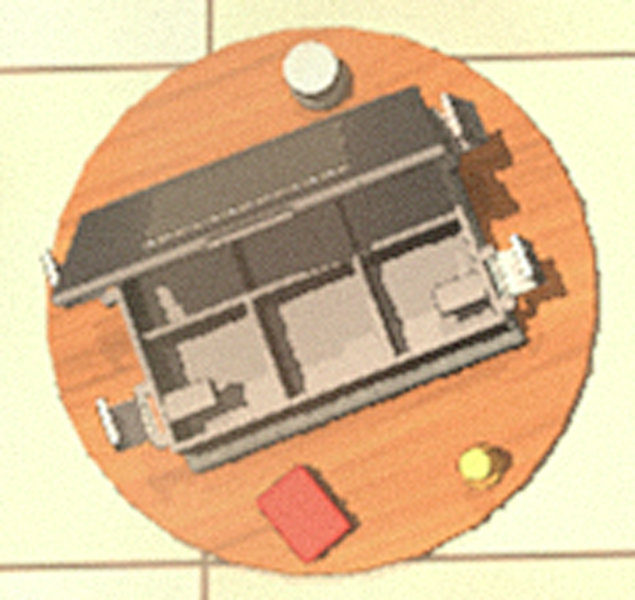

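```bash
cat > h.py <<'E'
import numpy as np,cv2
from plant import ctrl
from scipy.spatial.transform import Rotation as Ro
C={n:ctrl.get_calibration(n) for n in("side","top")}
def K(n):
    c=C[n]; f=240/np.tan(np.radians(c["vertical_fov"]/2)); return np.array([[f,0,c["cx"]],[0,f,c["cy"]],[0,0,1]])
def P(n): return K(n)@np.hstack([np.array(C[n]["R"]),np.array(C[n]["t"])[:,None]])
def proj(n,X):
    x=P(n)@np.r_[X,1]; return x[:2]/x[2]
def tri(s,t):
    X=cv2.triangulatePoints(P("side"),P("top"),np.array(s,float).reshape(2,1),np.array(t,float).reshape(2,1))[:,0]; X=X[:3]/X[3]
    return X, np.r_[proj("side",X)-s, proj("top",X)-t].round(1)
def ray(n,px,z):
    R=np.array(C[n]["R"]);t=np.array(C[n]["t"]); o=-R.T@t; d=R.T@np.linalg.inv(K(n))@np.r_[px,1]
    return o+d*(z-o[2])/d[2]
sz=lambda u,v:(205+u/4,145+v/4)
tz=lambda u,v:(165+u/3.528,165+v/3.529)
E
python3 - <<'E'
from h import *
for nm,s,t in [("NLtop",(128,285),(172,450)),("NRtop",(395,383),(508,322)),("lidL",(195,52),(57,298)),("lidR",(478,125),(445,152)),("foamNR",(398,515),(527,340)),("tabL",(295,70),(208,247)),("setter",(248,433),(477,463))]:
    X,e=tri(sz(*s),tz(*t)); print(nm,X.round(4),e)
E
```

```text
NLtop [0.4559 0.1698 0.138 ] [-0.7  0.   0.3 -0.7]
NRtop [ 0.5298 -0.0381  0.1402] [-1.   0.1  0.5 -0.9]
lidL [0.5329 0.1997 0.2744] [-0.3  0.   0.2 -0.4]
lidR [ 0.608  -0.0102  0.2779] [-1.2  0.2  0.8 -1.3]
foamNR [ 0.526  -0.0476  0.0508] [-0.5  0.1  0.3 -0.5]
tabL [0.5583 0.1165 0.2828] [-0.9  0.1  0.6 -1.1]
setter [ 0.4429 -0.0158  0.1245] [-0.3  0.   0.1 -0.3]
```

```bash
cat >> h.py <<'E'
YAW=0.342; CEN=np.array([0.5635,0.0910,0.0745])
RB=Ro.from_euler("z",YAW)
def tobox(X): return RB.inv().apply(np.asarray(X)-CEN)
def tow(b): return RB.apply(b)+CEN
def row(b):
    "normalised shift to reach box-frame point b"
    o=ctrl.get_obs(); T=Ro.from_quat(o["orientation"])
    return (T.inv().apply(tow(b)-o["position"])*10).round(3)
def yawerr():
    T=Ro.from_quat(ctrl.get_obs()["orientation"]); want=Ro.from_matrix(np.array([[0,1,0],[1,0,0],[0,0,-1]]).T)
    want=RB*want
    return ((T.inv()*want).as_rotvec()/2).round(4)
def lidp(a,r,w=.0145,off=0):
    d=np.array([-np.cos(a),0,np.sin(a)]); n=np.array([np.sin(a),0,np.cos(a)])
    return np.array([.077,0,.067])+d*r+n*(.009+w*np.sin(a)+off)
def clipp(sx,sy,phi,p=.036,w=.011,off=0):
    i=p*np.cos(phi)-.025*np.sin(phi); u=p*np.sin(phi)+.025*np.cos(phi)
    i-=np.sin(phi)*(w*np.sin(phi)+off); u+=np.cos(phi)*(w*np.sin(phi)+off)
    return np.array([sx*.048,sy*(.118-i),.058+u])
def st():
    o=ctrl.get_obs(); print("t",round(o["clock"],2),"box",(tobox(o["position"])*1000).round(1),"F",o["ft_force"].round(2),"yawerr",yawerr(), "q6",o["q"][5].round(2))
E
python3 - <<'E'
from h import *
st(); print(lidp(1.1,.14,off=.03)*1000, tow(lidp(1.1,.14,off=.03)))
tin=ray("top",tz(312,58),.0895);print("tin box",tobox(tin)*1000)
for X in [tri(sz(295,70),tz(208,247))[0],tri(sz(195,52),tz(57,298))[0],tri(sz(478,125),tz(445,152))[0]]: print(tobox(X)*1000)
# reproject check
for b in [(-.075,.11,.065),(-.075,-.11,.065),(.075,-.11,.065)]: print(proj("side",tow(b)).round(1),proj("top",tow(b)).round(1))
E
python3 -m crank '[[0,0,-0.5,0,0,0.06],[0,0,-1,0,0,0.12],[0,0,-1,0,0,0.18],[0,0,-1,0,0,0.24],[0,0,-1,0,0,0.3],[0,0,-1,0,0,0.36],[0,0,-1,0,0,0.405],[0,0,-1,0,0,0.405]]' 255
python3 -c "
from h import *
st();print(row(lidp(1.1,.14,off=.03)))"
```

```text
t 0.1 box [-165.1  519.6  156.2] F [0.36 0.07 0.62] yawerr [-6.00e-04  2.00e-04  4.05e-01] q6 -0.13
[ 59.77026314   0.         215.32087807] [0.61980872 0.11104527 0.28982088]
tin box [141.17887222 -49.74697287  15.        ]
[  3.64810609  25.78857053 208.31019073]
[  7.60695664 112.67137063 199.8836781 ]
[   7.97632187 -110.22030497  203.39906254]
[236.3 215.8] [214.1 291.7]
[302.7 241.1] [309.4 255.4]
[337.1 217.4] [285.5 192.8]
clock: 0.77
position: [0.2338, 0.5252, 0.3304]
orientation: [0.578, 0.816, -0.001, 0.0]
ft_force: [-0.3, -0.4, 0.1]
grip_width: -0.0001
t 0.77 box [-165.   519.6  255.9] F [-0.25 -0.42  0.05] yawerr [-0.0007  0.0005 -0.0024] q6 0.68
[-5.185  2.273  0.409]
```

```bash
python3 -m crank '[[-0.4,0.2,0,0,0,0],[-0.8,0.4,0,0,0,0],[-1,0.5,0,0,0,0]]'
python3 -m crank '[[-0.4,0.2,0,0,0,0],[-0.8,0.4,0,0,0,0],[-1,0.5,0,0,0,0]]'
python3 -m crank '[[-0.4,0.2,0,0,0,0],[-0.8,0.4,0,0,0,0],[-1,0.5,0,0,0,0]]'
python3 -m crank '[[-0.4,0.2,0,0,0,0],[-0.8,0.4,0,0,0,0],[-1,0.5,0,0,0,0]]'
python3 -c "
from h import *
st();print(row(lidp(1.1,.14,off=.03)))"
```

```text
clock: 1.02
position: [0.3153, 0.4456, 0.3302]
orientation: [0.577, 0.817, -0.001, 0.0]
ft_force: [0.7, 0.3, -0.1]
grip_width: -0.0001
clock: 1.27
position: [0.3975, 0.3659, 0.3301]
orientation: [0.575, 0.818, -0.001, 0.0]
ft_force: [0.5, 0.0, -0.3]
grip_width: -0.0002
clock: 1.52
position: [0.4801, 0.2863, 0.33]
orientation: [0.574, 0.819, -0.002, 0.001]
ft_force: [0.5, 1.7, -1.4]
grip_width: -0.0001
clock: 1.77
position: [0.5629, 0.2068, 0.3298]
orientation: [0.573, 0.82, -0.002, 0.001]
ft_force: [-0.1, 0.1, -0.5]
grip_width: 0.0001
t 1.77 box [ 38.2 109.3 255.3] F [-0.13  0.09 -0.5 ] yawerr [-0.0012  0.0016  0.0043] q6 -0.13
[-1.093  0.207  0.403]
```

```bash
python3 -m crank '[[-0.4,0.28,0,0,0,0.004],[-0.8,0.28,0,0,0,0.004],[-1,0.28,0,0,0.0016,0.004],[-1,0.28,0.1,0,0.0016,0.004]]'
python3 -c "
from h import *
import cv2
st();print(row(lidp(1.1,.14,off=.03)))
cv2.imwrite('pics/s1.png',cv2.resize(ctrl.grab_frame('side')[100:300,180:380,::-1],(600,600)))"
```

```text
clock: 2.1
position: [0.6257, 0.1177, 0.3202]
orientation: [0.576, 0.817, -0.001, -0.0]
ft_force: [-0.4, 0.1, 0.2]
grip_width: -0.0004
t 2.1 box [ 67.5   4.3 245.7] F [-0.4   0.12  0.24] yawerr [-0.001   0.0006  0.    ] q6 -0.28
[-0.043 -0.077  0.304]
```

View pics/s1.png

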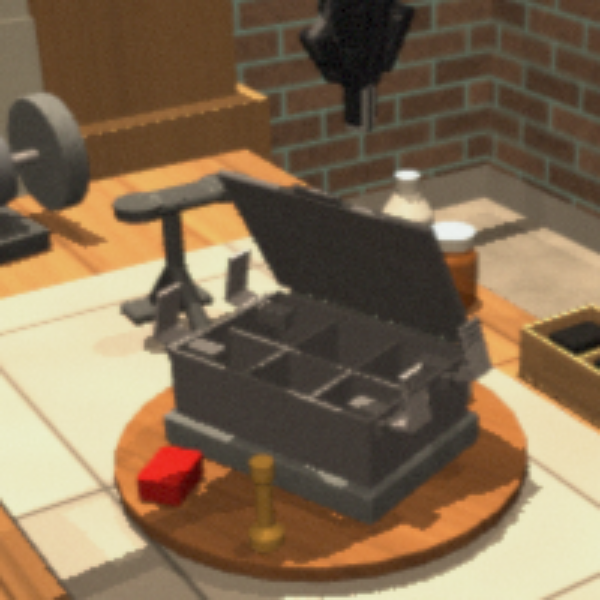

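Closed fingers are hanging above and behind the lid at (360,115), clear of it. Next I'll descend behind it and follow the lid arc.

```bash
python3 -m crank '[[-0.04,0,0.3,0,0,0],[-0.04,0,0.5,0,0,0],[-0.04,0,0.5,0,0,0]]'
python3 -c "
from h import *
st()
for a in np.arange(1.2,-.05,-.1): print(round(a,2),row(lidp(a,.138)),(lidp(a,.138)*1000).round(0))"
```

```text
clock: 2.4
position: [0.624, 0.1165, 0.263]
orientation: [0.575, 0.818, -0.004, -0.004]
ft_force: [-0.2, -0.3, -0.5]
grip_width: -0.0001
t 2.4 box [ 65.5   3.8 188.5] F [-0.23 -0.35 -0.47] yawerr [-0.0054 -0.0012  0.0017] q6 -0.28
1.2 [-0.037 -0.177 -0.151] [ 48.   0. 204.]
1.1 [-0.036 -0.317 -0.111] [ 34.   0. 200.]
1.0 [-0.036 -0.453 -0.056] [ 20.   0. 195.]
0.9 [-0.036 -0.584  0.013] [  7.   0. 188.]
0.8 [-0.035 -0.707  0.097] [ -5.   0. 180.]
0.7 [-0.035 -0.821  0.194] [-17.   0. 170.]
0.6 [-0.035 -0.924  0.304] [-27.   0. 159.]
0.5 [-0.035 -1.015  0.424] [-36.   0. 147.]
0.4 [-0.035 -1.093  0.554] [-44.   0. 134.]
0.3 [-0.035 -1.157  0.692] [-51.   0. 120.]
0.2 [-0.035 -1.205  0.837] [-56.   0. 106.]
0.1 [-0.036 -1.237  0.986] [-59.   0.  91.]
-0.0 [-0.036 -1.253  1.138] [-61.   0.  76.]
```

```bash
python3 -m crank '[[-0.04,-0.177,-0.1,0,0,0],[-0.04,-0.317,-0.1,0,0,0],[-0.04,-0.45,-0.05,0,0,0],[-0.04,-0.52,-0.02,0,0,0],[-0.04,-0.584,0.01,0,0,0],[-0.04,-0.65,0.05,0,0,0],[-0.04,-0.707,0.1,0,0,0],[-0.04,-0.765,0.145,0,0,0],[-0.04,-0.82,0.195,0,0,0],[-0.04,-0.87,0.25,0,0,0],[-0.04,-0.92,0.3,0,0,0]]'
python3 -c "
from h import *
st()
cv2.imwrite('pics/s2.png',cv2.resize(ctrl.grab_frame('side')[100:300,180:380,::-1],(600,600)))
for a in np.arange(.6,-.05,-.1): print(round(a,2),row(lidp(a,.138)),(lidp(a,.138)*1000).round(0))"
```

```text
clock: 3.32
position: [0.538, 0.0814, 0.2332]
orientation: [0.575, 0.818, -0.004, -0.004]
ft_force: [0.1, 0.5, 0.2]
grip_width: -0.0002
t 3.32 box [-27.3  -0.5 158.7] F [0.11 0.52 0.2 ] yawerr [-0.0056 -0.0013  0.0017] q6 -0.34
0.6 [ 0.004  0.009 -0.012] [-27.   0. 159.]
0.5 [ 0.004 -0.082  0.109] [-36.   0. 147.]
0.4 [ 0.004 -0.16   0.239] [-44.   0. 134.]
0.3 [ 0.003 -0.223  0.377] [-51.   0. 120.]
0.2 [ 0.003 -0.271  0.522] [-56.   0. 106.]
0.1 [ 0.003 -0.303  0.671] [-59.   0.  91.]
0.0 [ 0.003 -0.319  0.823] [-61.   0.  76.]
```

View pics/s2.png

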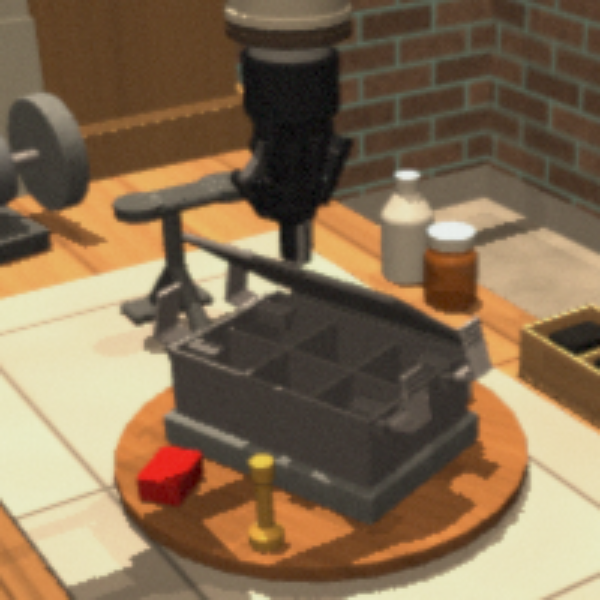

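The lid is about half down with the fingers at (295,255) on it. I'll keep following it down.

```bash
python3 -m crank '[[0,-0.04,0.05,0,0,0],[0,-0.08,0.11,0,0,0],[0,-0.12,0.17,0,0,0],[0,-0.16,0.24,0,0,0],[0,-0.19,0.31,0,0,0],[0,-0.22,0.38,0,0,0],[0,-0.25,0.45,0,0,0],[0,-0.27,0.52,0,0,0],[0,-0.29,0.6,0,0,0],[0,-0.3,0.67,0,0,0],[0,-0.31,0.73,0,0,0],[0,-0.31,0.78,0,0,0]]'
python3 -c "
from h import *
st()"
python3 -m crank '[[0,0,0.02,0,0,0],[0,0,0.04,0,0,0],[0,0,0.06,0,0,0]]'
```

```text
clock: 4.37
position: [0.5068, 0.0705, 0.154]
orientation: [0.575, 0.818, -0.004, -0.005]
ft_force: [0.5, -0.9, -0.1]
grip_width: 0.0
t 4.37 box [-60.3  -0.3  79.5] F [ 0.49 -0.86 -0.07] yawerr [-0.0064 -0.0015  0.0017] q6 -0.36
clock: 4.62
position: [0.5068, 0.0706, 0.148]
orientation: [0.575, 0.818, -0.004, -0.005]
ft_force: [-0.4, 0.3, 4.3]
grip_width: -0.0004
```

```bash
python3 -m crank '[[0.1,0,-0.4,0,0,0],[0.4,0,-0.8,-0.0064,0,0],[0.8,0.05,-0.8,-0.0064,0,0],[1,0.1,-0.8,-0.0064,0,0]]'
python3 -m crank '[[0.4,0,0,0,0,0],[0.8,0,0,0,0,0],[0.9,0,0,0,0,0]]'
python3 -c "
from h import *
st()
for n in ('side','top'):
  f=ctrl.grab_frame(n)[:,:,::-1]
  f=f[130:290,200:360] if n=='side' else cv2.convertScaleAbs(f[170:330,170:340],alpha=1.5)
  cv2.imwrite('pics/%s3.png'%n,cv2.resize(f,(600,600) if n=='side' else (638,600),interpolation=cv2.INTER_CUBIC))
print(row(clipp(-1,1,1.5,off=.03)))
"
```

```text
clock: 4.95
position: [0.4834, 0.1704, 0.2314]
orientation: [0.575, 0.818, 0.003, 0.0]
ft_force: [-0.2, -0.6, -0.3]
grip_width: -0.0001
clock: 5.2
position: [0.4512, 0.2592, 0.2322]
orientation: [0.574, 0.819, 0.004, 0.0]
ft_force: [0.4, -0.2, 0.1]
grip_width: -0.0002
t 5.2 box [-49.4 196.2 157.7] F [ 0.41 -0.25  0.13] yawerr [ 0.0032 -0.0022  0.0028] q6 0.02
[-0.127  0.008  0.587]
```

View pics/side3.png

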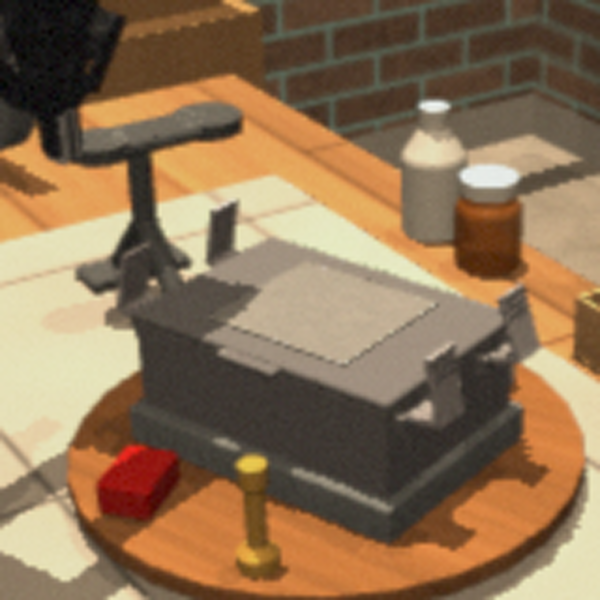

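View pics/top3.png

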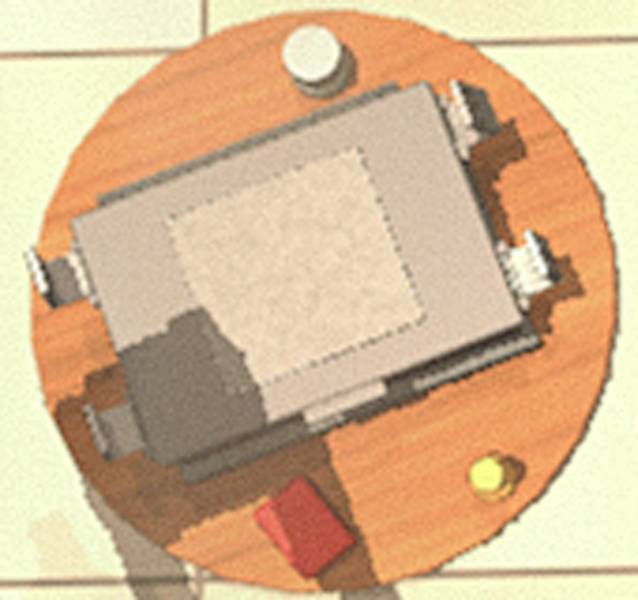

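The lid is shut and all four clips are standing. I'll check the box pose with the lid corners.

```bash
python3 -c "
from h import *
for p in [(160,465),(522,325),(430,85),(73,222)]:
  print((tobox(ray('top',(170+p[0]/3.753,170+p[1]/3.75),.1505))*1000).round(1))
for sx,sy in [(-1,1),(-1,-1),(1,1),(1,-1)]:
  print(sx,sy)
  for ph in (1.2,1.57): 
    X=tow(clipp(sx,sy,ph,p=.046,w=0)); a=proj('top',X);b=proj('side',X); print(ph,((a-170)*3.75).round(),((b-[200,130])*3.75).round())
for ph in np.arange(1.6,0,-.2): print(round(ph,1),(clipp(-1,1,ph)*1000).round(1),row(clipp(-1,1,ph)))
"
```

```text
[-79.7 112.1  76. ]
[ -78.7 -108.3   76. ]
[  72.9 -108.1   76. ]
[ 71.1 113.9  76. ]
-1 1
1.2 [105. 418.] [143. 245.]
1.57 [ 76. 430.] [125. 246.]
-1 -1
1.2 [528. 257.] [429. 345.]
1.57 [559. 247.] [452. 361.]
1 1
1.2 [ 50. 257.] [234. 201.]
1.57 [ 22. 270.] [216. 203.]
1 -1
1.2 [467. 100.] [512. 290.]
1.57 [498.  91.] [535. 305.]
1.6 [-48.  155.   92.9] [-0.389  0.006  0.642]
1.4 [-48.  147.2  99.6] [-0.467  0.006  0.576]
1.2 [-48.  137.8 104.3] [-0.561  0.005  0.528]
1.0 [-48.  127.4 106.8] [-0.665  0.005  0.503]
0.8 [-48.  116.5 106.7] [-0.774  0.004  0.503]
0.6 [-48.  105.9 104.1] [-0.88   0.003  0.529]
0.4 [-48.   96.2  99. ] [-0.977  0.002  0.58 ]
0.2 [-48.   88.1  91.8] [-1.059e+00  1.000e-03  6.520e-01]
```

```bash
sed -i 's/^def tobox/CEN=CEN+RB.apply([-.002,.001,0])\ndef tobox/' h.py
python3 -m crank '[[-0.1,0,0.3,0,0,0.002],[-0.2,0,0.6,0,0,0.002],[-0.39,0,0.64,0,0,0.002],[-0.47,0,0.58,0,0,0.002],[-0.56,0,0.53,0,0,0.002],[-0.665,0,0.5,0,0,0.002],[-0.774,0,0.5,0,0,0.002],[-0.88,0,0.53,0,0,0.002],[-0.93,0,0.55,0,0,0.002],[-0.975,0,0.58,0,0,0.002],[-1,0,0.61,0,0,0.002]]'
python3 -c "
from h import *
st()
f=ctrl.grab_frame('side')[:,:,::-1][130:290,200:360]
cv2.imwrite('pics/s4.png',cv2.resize(f,(600,600),interpolation=cv2.INTER_CUBIC))
print(row(clipp(-1,1,.2,w=0)))"
```

```text
clock: 6.22
position: [0.4867, 0.1628, 0.1701]
orientation: [0.576, 0.818, 0.003, 0.0]
ft_force: [-0.3, 1.0, 0.2]
grip_width: 0.0001
t 6.22 box [-46.3  92.4  95.6] F [-0.27  1.01  0.19] yawerr [ 0.0028 -0.0016  0.0009] q6 -0.17
[-0.047 -0.015  0.052]
```

View pics/s4.png

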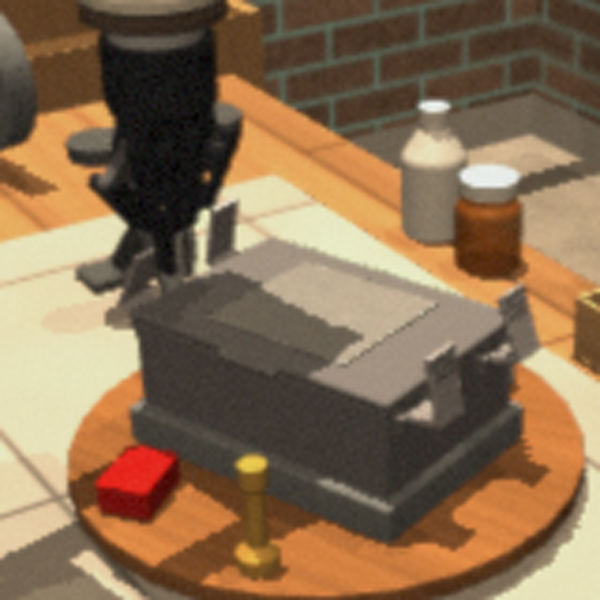

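```bash
python3 -c "
from h import *
f=ctrl.grab_frame('side')[:,:,::-1][175:225,220:270]
cv2.imwrite('pics/s5.png',cv2.resize(f,(600,600),interpolation=cv2.INTER_CUBIC))
for ph in (.2,.3,.5,.8,1.3):
  print(ph,[((proj('side',tow([-.048+s*.014,*clipp(-1,1,ph,p=.046,w=0)[1:]]))-[220,175])*12).round() for s in (-1,1)])
print('tip',(proj('side',ctrl.get_obs()['position'])-[220,175])*12)
"
```

```text
0.2 [array([325., 401.]), array([414., 354.])]
0.3 [array([312., 380.]), array([400., 334.])]
0.5 [array([282., 343.]), array([371., 298.])]
0.8 [array([231., 300.]), array([321., 255.])]
1.3 [array([145., 267.]), array([235., 223.])]
tip [323.07993454 342.16887589]
```

View pics/s5.png

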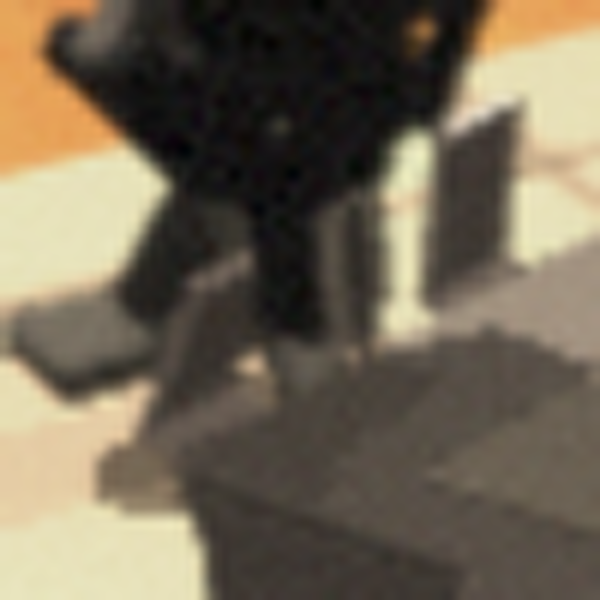

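The finger swept over this clip too high: its plate still stands, with its top edge at about (215,275) in the zoom. I'll go back outside and descend fully before pushing in.

```bash
python3 -m crank '[[0,0,-0.4,0,0,0],[0.2,0,-0.6,0,0,0],[0.6,0,-0.6,0,0,0],[1,0,-0.6,0,0,0],[1,0,-0.6,0,0,0]]'
python3 -m crank '[[0,0,0.4,0,0,0],[0,0,0.65,0,0,0],[0,0,0.65,0,0,0]]'
python3 -c "
from h import *
st()
for ph in np.arange(1.6,0,-.2): print(round(ph,1),row(clipp(-1,1,ph,p=.032)),row(clipp(-1,1,ph)))
f=ctrl.grab_frame('side')[:,:,::-1][165:225,210:270]
cv2.imwrite('pics/s6.png',cv2.resize(f,(600,600),interpolation=cv2.INTER_CUBIC))
"
```

```text
clock: 6.73
position: [0.4501, 0.2622, 0.2305]
orientation: [0.574, 0.819, 0.004, -0.001]
ft_force: [0.8, -0.1, 0.5]
grip_width: 0.0004
clock: 6.98
position: [0.4479, 0.2626, 0.1608]
orientation: [0.573, 0.819, 0.001, -0.003]
ft_force: [0.0, 0.3, -0.9]
grip_width: -0.0001
t 6.98 box [-49.3 199.4  86.3] F [ 0.04  0.3  -0.88] yawerr [-0.0008 -0.0026  0.0038] q6 0.03
1.6 [-0.445  0.01  -0.029] [-0.444  0.01  -0.069]
1.4 [-0.515  0.009 -0.096] [-0.522  0.009 -0.136]
1.2 [-0.601  0.009 -0.146] [-0.615  0.008 -0.184]
1.0 [-0.698  0.008 -0.175] [-0.72   0.008 -0.209]
0.8 [-0.8    0.007 -0.18 ] [-0.828  0.007 -0.209]
0.6 [-0.901  0.006 -0.16 ] [-0.934  0.006 -0.183]
0.4 [-0.995  0.006 -0.117] [-1.031  0.005 -0.133]
0.2 [-1.074  0.005 -0.053] [-1.113  0.005 -0.061]
```

View pics/s6.png

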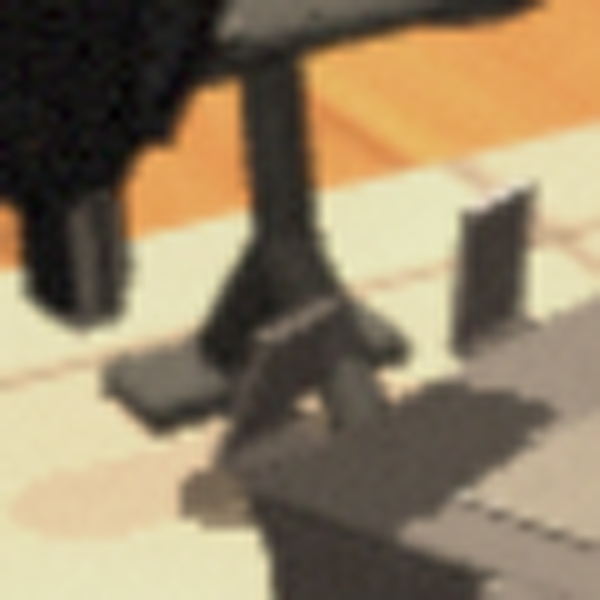

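```bash
cat >> h.py <<'E'
def clipp(sx,sy,phi,p=.036,w=.011):
    i=p*np.cos(phi)-.025*np.sin(phi)-w; u=p*np.sin(phi)+.025*np.cos(phi)
    return np.array([sx*.048,sy*(.118-i),.058+u])
E
python3 -c "
from h import *
for ph in np.arange(1.6,0,-.2): print(round(ph,1),row(clipp(-1,1,ph,p=.036)),(clipp(-1,1,ph)*1000).round(1))"
```

```text
1.6 [-0.44   0.    -0.042] [-48.  155.   93.3]
1.4 [-0.515 -0.    -0.087] [-48.  147.5  97.7]
1.2 [-0.598 -0.001 -0.117] [-48.  139.3 100.6]
1.0 [-0.684 -0.002 -0.129] [-48.  130.6 101.8]
0.8 [-0.772 -0.002 -0.124] [-48.  121.9 101.2]
0.6 [-0.856 -0.003 -0.102] [-48.  113.4  99. ]
0.4 [-0.935 -0.003 -0.063] [-48.  105.6  95. ]
0.2 [-1.004 -0.004 -0.009] [-48.   98.7  89.7]
```

```bash
python3 -m crank '[[-0.3,0,-0.03,0,0,0.004],[-0.5,0,-0.08,0,0,0.004],[-0.6,0,-0.11,0,0,0.004],[-0.68,0,-0.12,0,0,0.004],[-0.77,0,-0.11,0,0,0.004],[-0.81,0,-0.1,0,0,0.004],[-0.855,0,-0.08,0,0,0.004],[-0.9,0,-0.06,0,0,0.004],[-0.935,0,-0.045,0,0,0.004],[-0.97,0,-0.02,0,0,0.004],[-0.97,0,-0.02,0,0,0.004]]'
python3 -c "
from h import *
st()
f=ctrl.grab_frame('side')[:,:,::-1][165:225,210:270]
cv2.imwrite('pics/s7.png',cv2.resize(f,(600,600),interpolation=cv2.INTER_CUBIC))
print(row(clipp(-1,1,.2,w=0)))
"
```

```text
clock: 7.95
position: [0.4821, 0.171, 0.1645]
orientation: [0.577, 0.817, 0.002, -0.002]
ft_force: [0.1, -1.2, 0.9]
grip_width: -0.0001
t 7.95 box [-47.9 101.7  90. ] F [ 0.13 -1.21  0.92] yawerr [ 0.     -0.0026 -0.0006] q6 -0.15
[-0.143 -0.001  0.005]
```

View pics/s7.png

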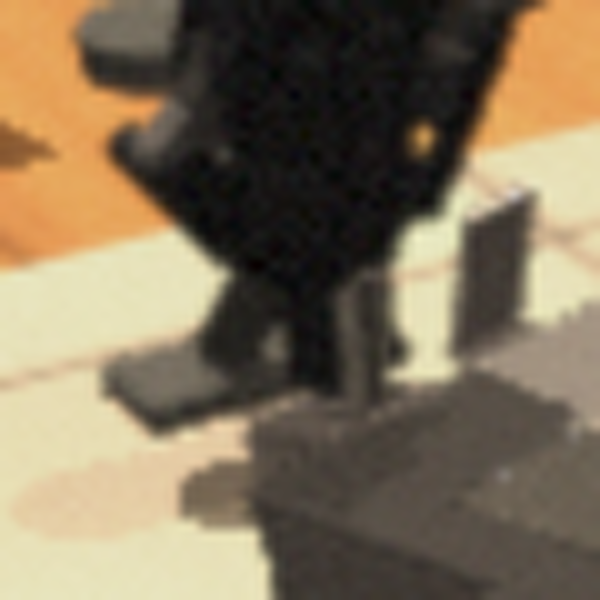

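The plate now lies under the finger at (340,400). I'll shift onto the pad and press in small steps.

```bash
python3 -m crank '[[-0.05,0,-0.03,0,0,0],[-0.14,0,-0.03,0,0,0],[-0.14,0,0,0,0,0],[-0.14,0,0.02,0,0,0]]' | grep -E "pos|force"
python3 -m crank '[[0,0,0.015,0,0,0],[0,0,0.03,0,0,0],[0,0,0.03,0,0,0]]'| grep -E "pos|force"
python3 -m crank '[[0,0,0.015,0,0,0],[0,0,0.03,0,0,0],[0,0,0.03,0,0,0]]'| grep -E "pos|force"
```

```text
position: [0.4871, 0.1574, 0.1627]
ft_force: [1.3, -2.7, 3.5]
position: [0.487, 0.1574, 0.1594]
ft_force: [1.2, -2.4, 3.7]
position: [0.4871, 0.1573, 0.1564]
ft_force: [1.7, -4.2, 5.6]
```

```bash
for i in 1 2; do python3 -m crank '[[0,0,0.015,0,0,0],[0,0,0.03,0,0,0],[0,0,0.03,0,0,0]]'| grep -E "pos|force"; done
```

```text
position: [0.4872, 0.1571, 0.1536]
ft_force: [0.9, -4.8, 6.6]
position: [0.4874, 0.1571, 0.1508]
ft_force: [1.4, -2.2, 4.3]
```

```bash
python3 -c "
from h import *
f=ctrl.grab_frame('side')[:,:,::-1][165:225,210:270]
cv2.imwrite('pics/s8.png',cv2.resize(f,(600,600),interpolation=cv2.INTER_CUBIC)); st()"
```

```text
t 9.38 box [-47.6  86.9  76.2] F [ 0.65 -1.81  2.42] yawerr [ 0.0007 -0.0016 -0.001 ] q6 -0.18
```

View pics/s8.png

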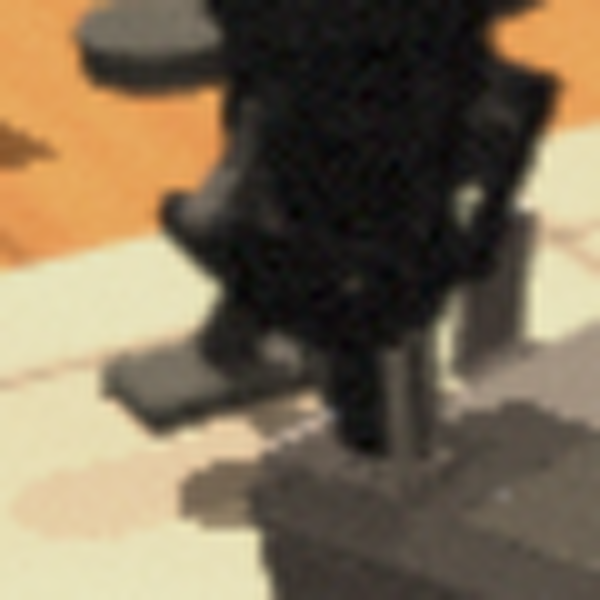

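```bash
python3 -m crank '[[0,0,-0.4,0,0,0],[0,0,-0.8,0,0,0],[-0.2,0,-0.8,0,0,0],[-0.6,0.4,-0.8,0,0,0],[-1,0.5,-0.8,0,0,0]]'
python3 -c "
from h import *
for n in ('side','top'):
  f=ctrl.grab_frame(n)[:,:,::-1]
  f=f[165:225,210:270] if n=='side' else cv2.convertScaleAbs(f[170:330,170:340],alpha=1.5)
  cv2.imwrite('pics/%s9.png'%n,cv2.resize(f,(600,600) if n=='side' else (638,600),interpolation=cv2.INTER_CUBIC))
st()
for sx,sy in [(-1,1),(-1,-1),(1,1),(1,-1)]:
  for ph in (0,.2): print(sx,sy,ph,[((proj('side',tow([.048*sx+s*.014,*clipp(sx,sy,ph,p=.046,w=0)[1:]]))).round(1)) for s in (-1,1)])
"
```

```text
clock: 9.8
position: [0.5603, 0.0901, 0.2313]
orientation: [0.576, 0.817, 0.002, -0.001]
ft_force: [0.5, 0.6, 0.5]
grip_width: -0.0
t 9.9 box [ -1.5  -5.1 154.7] F [-0.33  0.01 -1.22] yawerr [-0.0001 -0.0016 -0.0022] q6 -0.32
-1 1 0 [array([249., 212.]), array([256.3, 208.1])]
-1 1 0.2 [array([247.1, 208.4]), array([254.5, 204.5])]
-1 -1 0 [array([292.6, 228. ]), array([299.6, 223.5])]
-1 -1 0.2 [array([294.4, 225.6]), array([301.4, 221.1])]
1 1 0 [array([273.1, 199.1]), array([279.6, 195.6])]
1 1 0.2 [array([271.3, 195.7]), array([277.9, 192.2])]
1 -1 0 [array([315.6, 213.3]), array([321.8, 209.4])]
1 -1 0.2 [array([317.4, 211. ]), array([323.6, 207. ])]
```

View pics/side9.png

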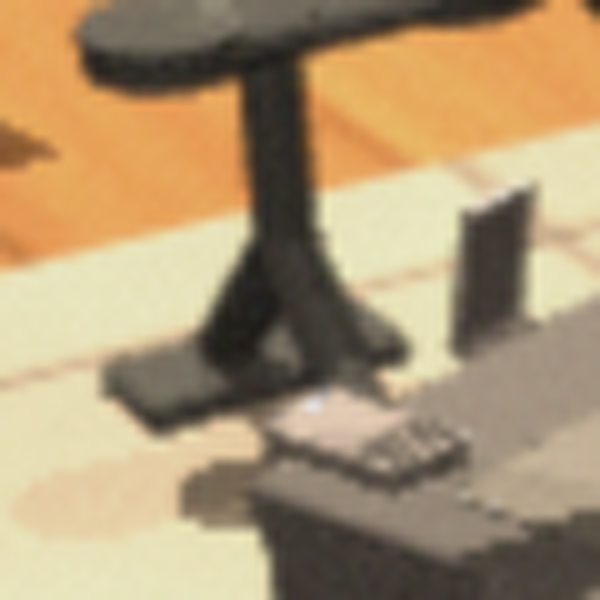

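View pics/top9.png

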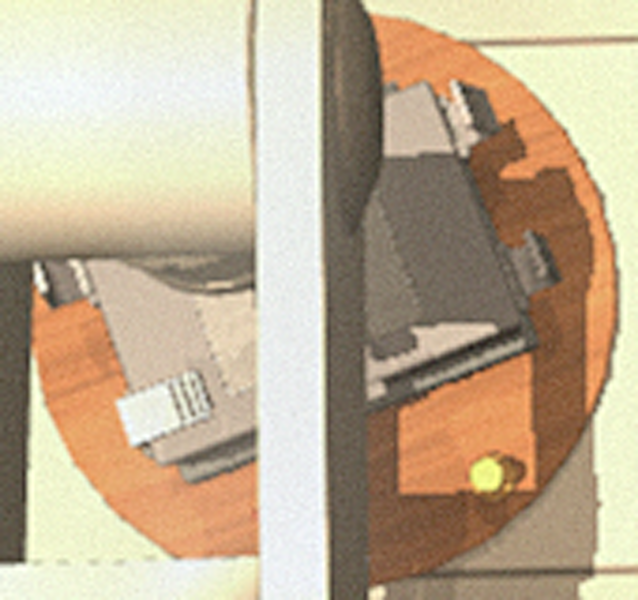

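The near-left plate's inner end sits at (249.5,212), against a predicted (249,212) for angle 0 and (247,208) for 0.2, so it has snapped. Far-right is next.

```bash
python3 -m crank '[[-0.4,0.2,0,0,0,0],[-0.8,0.4,0,0,0,0],[-1,0.5,0,0,0,0]]' | grep -E "pos|force"
python3 -m crank '[[-0.4,0,0,0,0,-0.002],[-0.8,0,0,0,0,-0.002],[-0.9,0,0,0,0,-0.002]]' | grep -E "pos|force"
python3 -c "
from h import *
st();print(row([.048,-.197,.087]))"
```

```text
position: [0.643, 0.0068, 0.2282]
ft_force: [0.6, -0.1, 0.7]
position: [0.6737, -0.0826, 0.2263]
ft_force: [-1.1, -0.0, -0.7]
t 10.4 box [  47.6 -201.5  151.8] F [-1.13 -0.04 -0.75] yawerr [-0.0012 -0.0021 -0.0014] q6 -0.58
[0.042 0.005 0.648]
```

```bash
python3 -m crank '[[0,0,0.4,0,0,0],[0,0,0.65,0,0,0],[0,0,0.65,0,0,0]]' | grep -E "pos|force"
python3 -c "
from h import *
st()
for ph in np.arange(1.6,0,-.2): print(round(ph,1),row(clipp(1,-1,ph,p=.036)))"
```

```text
position: [0.6712, -0.0818, 0.1549]
ft_force: [-0.2, -0.5, -0.9]
t 10.65 box [  45.5 -199.9   80.4] F [-0.25 -0.5  -0.86] yawerr [-0.0048 -0.0048 -0.0017] q6 -0.58
1.6 [ 0.45   0.022 -0.125]
1.4 [ 0.525  0.022 -0.169]
1.2 [ 0.608  0.021 -0.197]
1.0 [ 0.695  0.021 -0.208]
0.8 [ 0.782  0.02  -0.201]
0.6 [ 0.866  0.02  -0.178]
0.4 [ 0.944  0.02  -0.138]
0.2 [ 1.013  0.021 -0.083]
```

```bash
python3 -m crank '[[0.3,0.02,-0.1,0,0,0],[0.45,0.02,-0.125,0,0,0],[0.55,0.02,-0.16,-0.005,-0.005,0],[0.61,0.02,-0.18,-0.005,-0.005,0],[0.69,0.02,-0.2,-0.005,-0.005,0],[0.78,0.02,-0.19,-0.005,-0.005,0],[0.825,0.02,-0.18,-0.005,-0.005,0],[0.87,0.02,-0.16,-0.005,-0.005,0],[0.91,0.02,-0.14,-0.005,-0.005,0],[0.945,0.02,-0.12,-0.005,-0.005,0],[0.975,0.02,-0.1,-0.005,-0.005,0],[0.975,0.02,-0.1,-0.005,-0.005,0]]' | grep -E "pos|force"
python3 -c "
from h import *
st()
f=ctrl.grab_frame('side')[:,:,::-1][180:260,280:360]
cv2.imwrite('pics/s10.png',cv2.resize(f,(600,600),interpolation=cv2.INTER_CUBIC))
print(row(clipp(1,-1,.2,w=0)))
"
```

```text
position: [0.6405, 0.0113, 0.1651]
ft_force: [0.5, 1.2, 2.6]
t 11.65 box [  47.8 -101.9   90.6] F [0.48 1.2  2.55] yawerr [-0.0002 -0.0001 -0.0016] q6 -0.44
[0.145 0.001 0.012]
```

View pics/s10.png

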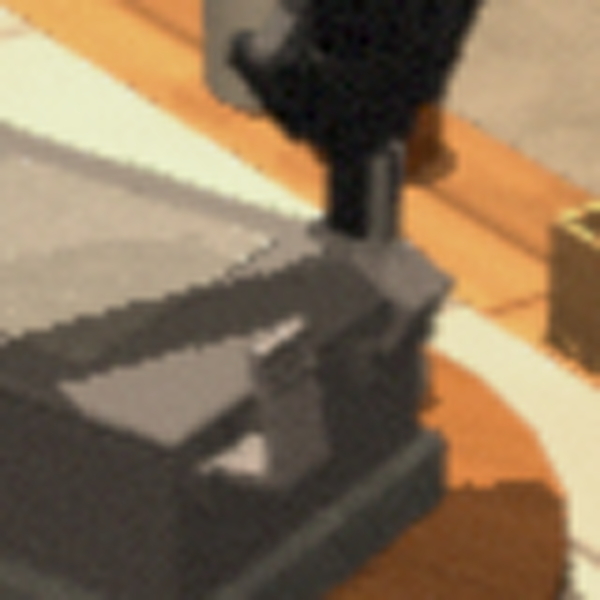

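The far-right plate is folded under the finger at (370,245). I'll shift onto the pad and press.

```bash
python3 -m crank '[[0.05,0,-0.03,0,0,0],[0.14,0,-0.03,0,0,0],[0.14,0,0,0,0,0],[0.14,0,0.02,0,0,0]]' | grep -E "pos|force"
for i in 1 2 3; do python3 -m crank '[[0,0,0.015,0,0,0],[0,0,0.03,0,0,0],[0,0,0.03,0,0,0]]'| grep -E "pos|force"; done
```

```text
position: [0.6358, 0.0249, 0.1632]
ft_force: [0.0, 0.8, 1.9]
position: [0.6357, 0.0249, 0.1598]
ft_force: [-0.5, 1.2, 2.6]
position: [0.6357, 0.0249, 0.1567]
ft_force: [-1.1, 3.2, 4.3]
position: [0.6357, 0.0251, 0.1538]
ft_force: [-2.6, 3.8, 6.7]
```

```bash
for i in 1 2 3; do python3 -m crank '[[0,0,0.01,0,0,0],[0,0,0.02,0,0,0]]'| grep -E "pos|force"; done
```

```text
position: [0.6358, 0.0253, 0.1522]
ft_force: [-2.6, 4.4, 9.3]
position: [0.6358, 0.0256, 0.1508]
ft_force: [-2.2, 5.5, 9.7]
position: [0.6359, 0.0258, 0.1493]
ft_force: [-2.0, 2.4, 3.7]
```

The force dropped from 9.7 to 3.7 N, which looks like a snap. I'll lift and check.

```bash
python3 -m crank '[[0,0,-0.4,0,0,0],[0,0,-0.8,0,0,0],[-0.2,0,-0.8,0,0,0],[-0.6,-0.4,-0.8,0,0,0],[-1,-0.6,-0.8,0,0,0],[-1,-0.8,-0.8,0,0,0]]'|grep -E "pos|force"
python3 -c "
from h import *
f=ctrl.grab_frame('side')[:,:,::-1][180:260,280:360]
cv2.imwrite('pics/s11.png',cv2.resize(f,(600,600),interpolation=cv2.INTER_CUBIC))
st();print(row([-.048,-.197,.087]))"
```

```text
position: [0.5938, -0.0985, 0.2281]
ft_force: [0.6, -0.8, 1.0]
t 13.83 box [ -37.2 -191.   154. ] F [-1.27 -5.55  1.38] yawerr [-0.0003 -0.0003 -0.0026] q6 -0.64
[-0.061 -0.107  0.67 ]
```

View pics/s11.png

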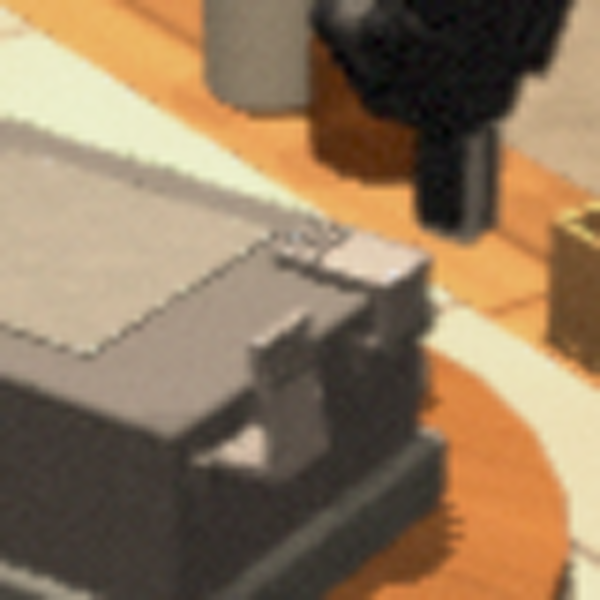

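```bash
python3 -m crank '[[-0.06,-0.1,0.3,0,0,0],[-0.06,-0.1,0.65,0,0,0],[-0.06,-0.1,0.67,0,0,0]]' | grep -E "pos|force"
python3 -c "
from h import *
st()
for ph in np.arange(1.6,0,-.2): print(round(ph,1),row(clipp(-1,-1,ph,p=.036)))"
```

```text
position: [0.5802, -0.1103, 0.1558]
ft_force: [-1.3, 0.4, -1.7]
t 14.08 box [ -49.8 -196.2   81.3] F [-1.27  0.44 -1.7 ] yawerr [-0.0034 -0.0024 -0.0034] q6 -0.65
1.6 [ 0.413  0.014 -0.118]
1.4 [ 0.488  0.013 -0.162]
1.2 [ 0.571  0.013 -0.191]
1.0 [ 0.658  0.012 -0.202]
0.8 [ 0.745  0.011 -0.196]
0.6 [ 0.829  0.011 -0.173]
0.4 [ 0.907  0.011 -0.133]
0.2 [ 0.976  0.011 -0.079]
```

```bash
python3 -m crank '[[0.25,0.01,-0.1,0,0,0],[0.41,0.01,-0.118,0,0,0],[0.5,0.01,-0.15,-0.004,-0.003,-0.003],[0.57,0.01,-0.18,-0.004,-0.003,-0.003],[0.655,0.01,-0.195,-0.004,-0.003,-0.003],[0.745,0.01,-0.185,-0.004,-0.003,-0.003],[0.79,0.01,-0.175,-0.004,-0.003,-0.003],[0.83,0.01,-0.155,-0.004,-0.003,-0.003],[0.87,0.01,-0.135,-0.004,-0.003,-0.003],[0.905,0.01,-0.115,-0.004,-0.003,-0.003],[0.935,0.01,-0.1,-0.004,-0.003,-0.003],[0.935,0.01,-0.1,-0.004,-0.003,-0.003]]' | grep -E "pos|force"
python3 -c "
from h import *
st()
f=ctrl.grab_frame('side')[:,:,::-1][180:260,270:350]
cv2.imwrite('pics/s12.png',cv2.resize(f,(600,600),interpolation=cv2.INTER_CUBIC))
print(row(clipp(-1,-1,.2,w=0)))
"
```

```text
position: [0.5502, -0.0212, 0.1657]
ft_force: [-0.6, 0.0, 2.5]
t 15.08 box [ -48.2 -102.3   91.2] F [-0.59  0.02  2.47] yawerr [ 0.0004  0.0003 -0.0003] q6 -0.52
[0.149 0.002 0.017]
```

View pics/s12.png

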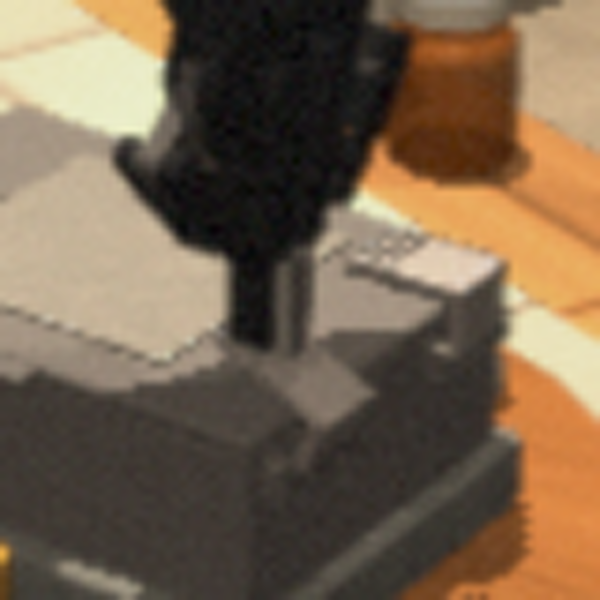

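The near-right plate is folded under the finger at (275,350), and far-right is flat. Now I'll press.

```bash
python3 -m crank '[[0.05,0,-0.03,0,0,0],[0.14,0,-0.03,0,0,0],[0.14,0,0,0,0,0],[0.14,0,0.02,0,0,0]]' | grep -E "pos|force"
for i in 1 2 3; do python3 -m crank '[[0,0,0.015,0,0,0],[0,0,0.03,0,0,0],[0,0,0.03,0,0,0]]'| grep -E "pos|force"; done
```

```text
position: [0.5454, -0.0074, 0.1639]
ft_force: [-0.0, 0.1, 2.0]
position: [0.5453, -0.0074, 0.1605]
ft_force: [0.6, 0.5, 2.8]
position: [0.5453, -0.0074, 0.1573]
ft_force: [-0.9, 2.2, 3.6]
position: [0.5453, -0.0072, 0.1543]
ft_force: [-1.0, 3.8, 5.8]
```

```bash
for i in 1 2; do python3 -m crank '[[0,0,0.01,0,0,0],[0,0,0.02,0,0,0]]'| grep -E "pos|force"; done
```

```text
position: [0.5454, -0.0071, 0.1527]
ft_force: [-2.1, 3.0, 8.8]
position: [0.5454, -0.0069, 0.1511]
ft_force: [-2.9, 5.6, 8.8]
```

```bash
for i in 1 2; do python3 -m crank '[[0,0,0.01,0,0,0],[0,0,0.02,0,0,0]]'| grep -E "pos|force"; done
```

```text
position: [0.5455, -0.0068, 0.1493]
ft_force: [-0.7, 2.5, 4.0]
position: [0.5455, -0.0067, 0.1475]
ft_force: [-2.8, 3.4, 8.6]
```

It snapped at about 10 N (the force dropped to 4.0). I'll lift and move over to far-left.

```bash
python3 -m crank '[[0,0,-0.4,0,0,0],[0,0,-0.8,0,0,0],[0.3,0.1,-0.8,0,0,0],[0.7,0.3,-0.8,0,0,0],[1,0.4,-0.8,0,0,0]]'|grep -E "pos|force"
python3 -m crank '[[0.4,0.15,0,0,0,0],[0.8,0.4,0,0,0,0],[1,0.5,0,0,0,0]]'|grep -E "pos|force"
python3 -m crank '[[0.4,0,0,0,0,0],[0.8,0.03,0,0,0,0],[1,0.05,0,0,0,0],[1,0.05,0,0,0,0]]'|grep -E "pos|force"
python3 -c "
from h import *
f=ctrl.grab_frame('side')[:,:,::-1][165:265,230:330]
cv2.imwrite('pics/s13.png',cv2.resize(f,(600,600),interpolation=cv2.INTER_CUBIC))
st();print(row([.048,.197,.087]))"
```

```text
position: [0.5499, 0.1019, 0.2281]
ft_force: [0.8, 0.3, -1.0]
position: [0.5637, 0.2157, 0.2281]
ft_force: [0.7, -0.9, 1.1]
position: [0.5336, 0.3152, 0.2275]
ft_force: [-0.4, 0.0, 0.1]
t 17.93 box [ 49.  218.3 153.1] F [-0.96 -1.17  0.09] yawerr [ 0.0016 -0.0002  0.001 ] q6 0.06
[-0.213 -0.012  0.66 ]
```

View pics/s13.png

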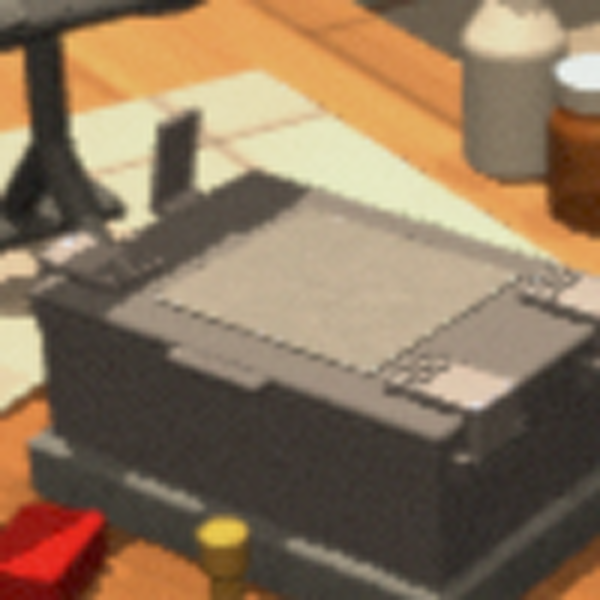

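Three clips are flat and far-left stands at (178,160). Before lowering here I'll check clearance to the cast-iron last.

```bash
python3 -c "
from h import *
for p in [(153,222),(153,258),(130,240)]: print([ray('top',p,z).round(3) for z in (.02,.16)])
print(tow([.048,.19,.087]))"
```

```text
[array([0.636, 0.352, 0.02 ]), array([0.608, 0.299, 0.16 ])]
[array([0.546, 0.35 , 0.02 ]), array([0.53 , 0.296, 0.16 ])]
[array([0.592, 0.408, 0.02 ]), array([0.57 , 0.347, 0.16 ])]
[0.54277991 0.2863655  0.1615    ]
```

The last's near foot is low, at y≈0.35. Its 160 mm head is beyond y≈0.4, so my finger at y≈0.29 and z≥0.155 clears it.

```bash
python3 -m crank '[[-0.21,-0.01,0,0,0,0],[-0.21,-0.01,0.3,0,0,0],[-0.21,-0.01,0.65,0,0,0],[-0.21,-0.01,0.66,0,0,0]]' | grep -E "pos|force"
python3 -c "
from h import *
st()
for ph in np.arange(1.6,0,-.2): print(round(ph,1),row(clipp(1,1,ph,p=.036)))"
```

```text
position: [0.5388, 0.2912, 0.1554]
ft_force: [-0.4, -1.0, -2.0]
t 18.27 box [ 45.9 195.8  80.9] F [-0.42 -1.03 -2.  ] yawerr [-0.0025  0.0001  0.0003] q6 0.03
1.6 [-0.408  0.02  -0.124]
1.4 [-0.483  0.02  -0.168]
1.2 [-0.566  0.02  -0.197]
1.0 [-0.653  0.02  -0.209]
0.8 [-0.74   0.02  -0.204]
0.6 [-0.824  0.02  -0.181]
0.4 [-0.903  0.02  -0.142]
0.2 [-0.972  0.02  -0.088]
```

```bash
python3 -m crank '[[-0.25,0.02,-0.1,0,0,0],[-0.4,0.02,-0.124,0,0,0],[-0.49,0.02,-0.155,-0.003,0,0],[-0.565,0.02,-0.185,-0.003,0,0],[-0.65,0.02,-0.2,-0.003,0,0],[-0.74,0.02,-0.19,-0.003,0,0],[-0.785,0.02,-0.18,-0.003,0,0],[-0.825,0.02,-0.165,-0.003,0,0],[-0.865,0.02,-0.145,-0.003,0,0],[-0.9,0.02,-0.125,-0.003,0,0],[-0.935,0.02,-0.105,-0.003,0,0],[-0.935,0.02,-0.105,-0.003,0,0]]' | grep -E "pos|force"
python3 -c "
from h import *
st()
f=ctrl.grab_frame('side')[:,:,::-1][150:230,225:305]
cv2.imwrite('pics/s14.png',cv2.resize(f,(600,600),interpolation=cv2.INTER_CUBIC))
print(row(clipp(1,1,.2,w=0)))
"
```

```text
position: [0.5721, 0.2033, 0.1652]
ft_force: [-0.2, -0.3, 0.7]
t 19.27 box [ 47.8 101.9  90.7] F [-0.25 -0.35  0.74] yawerr [0.     0.0002 0.0002] q6 -0.13
[-0.145  0.003  0.013]
```

View pics/s14.png

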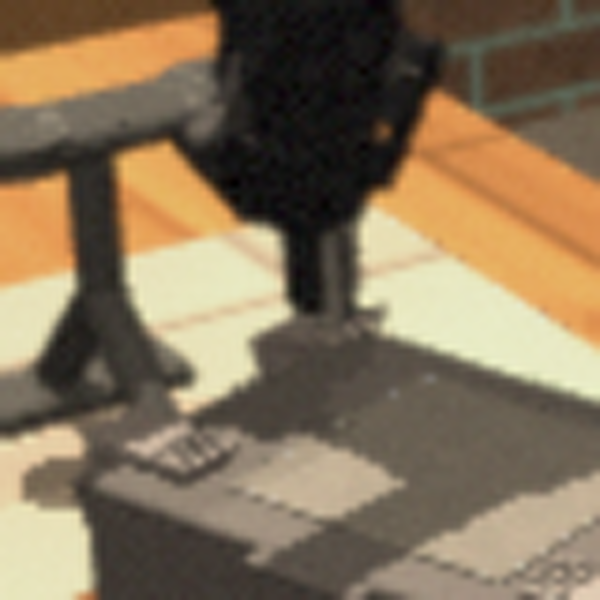

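The far-left plate is folded under the finger at (330,320). Now I'll press.

```bash
python3 -m crank '[[-0.05,0,-0.03,0,0,0],[-0.14,0,-0.03,0,0,0],[-0.14,0,0,0,0,0],[-0.14,0,0.02,0,0,0]]' | grep -E "pos|force"
for i in 1 2 3; do python3 -m crank '[[0,0,0.015,0,0,0],[0,0,0.03,0,0,0],[0,0,0.03,0,0,0]]'| grep -E "pos|force"; done
```

```text
position: [0.5772, 0.1895, 0.1636]
ft_force: [1.2, -3.0, 5.4]
position: [0.5771, 0.1895, 0.1602]
ft_force: [0.8, -1.7, 3.4]
position: [0.5772, 0.1895, 0.1572]
ft_force: [1.4, -4.5, 6.0]
position: [0.5774, 0.1893, 0.1544]
ft_force: [0.9, -5.8, 7.0]
```

```bash
for i in 1 2; do python3 -m crank '[[0,0,0.01,0,0,0],[0,0,0.02,0,0,0]]'| grep -E "pos|force"; done
```

```text
position: [0.5776, 0.189, 0.1529]
ft_force: [0.5, -7.0, 8.3]
position: [0.5778, 0.1887, 0.1514]
ft_force: [-0.1, -5.4, 8.5]
```

```bash
for i in 1 2; do python3 -m crank '[[0,0,0.01,0,0,0],[0,0,0.02,0,0,0]]'| grep -E "pos|force"; done
```

```text
position: [0.578, 0.1887, 0.1496]
ft_force: [0.6, -2.3, 4.4]
position: [0.578, 0.1888, 0.1479]
ft_force: [0.2, -4.7, 7.4]
```

The force dropped from 8.5 to 4.4 N, so it snapped. I'll lift clear, retreat and inspect.

```bash
python3 -m crank '[[0,0,-0.4,0,0,0],[0,0,-0.8,0,0,0],[0,0,-1,0,0,0],[0,0,-1,0,0,0]]'|grep -E "pos|force"
for i in 1 2 3; do python3 -m crank '[[0.4,-0.2,-0.05,0,0,0],[0.8,-0.4,-0.1,0,0,0],[1,-0.5,-0.1,0,0,0]]'|grep -E "pos|force"; done
python3 -m crank '[[0.4,-0.2,0,0,0,0],[0.8,-0.4,0,0,0,0],[1,-0.5,0,0,0,0],[1,-0.5,0,0,0,0],[1,-0.5,0,0,0,0],[1,-0.5,0,0,0,0],[1,-0.5,0,0,0,0],[1,-0.5,0,0,0,0],[1,-0.5,0,0,0,0],[1,-0.5,0,0,0,0]]'|grep -E "pos|force"
python3 -c "
from h import *
for n in ('side','top'):
  f=ctrl.grab_frame(n)[:,:,::-1]
  cv2.imwrite('pics/%sfull.png'%n,f)
  f=f[150:280,210:340] if n=='side' else cv2.convertScaleAbs(f[170:330,170:340],alpha=1.5)
  cv2.imwrite('pics/%s15.png'%n,cv2.resize(f,(600,600) if n=='side' else (638,600),interpolation=cv2.INTER_CUBIC))
st()
for sx,sy in [(-1,1),(-1,-1),(1,1),(1,-1)]:
  for ph in (0,.2): print(sx,sy,ph,[((proj('side',tow([.048*sx+s*.014,*clipp(sx,sy,ph,p=.046,w=0)[1:]]))-[210,150])*600/130).round(0) for s in (-1,1)])
"
```

```text
position: [0.5785, 0.1898, 0.2529]
ft_force: [0.6, -0.0, -0.7]
position: [0.4957, 0.2689, 0.2622]
ft_force: [0.8, 1.6, -0.1]
position: [0.4124, 0.3481, 0.2714]
ft_force: [0.2, -0.2, 0.2]
position: [0.3289, 0.4272, 0.2808]
ft_force: [-0.8, 0.1, 0.0]
position: [0.2486, 0.5041, 0.2802]
ft_force: [-0.3, -0.5, 0.2]
t 23.08 box [-156.2  494.   205.7] F [-0.43  0.83  0.64] yawerr [0.0046 0.0009 0.0009] q6 0.64
-1 1 0 [array([180., 286.]), array([214., 268.])]
-1 1 0.2 [array([171., 270.]), array([205., 252.])]
-1 -1 0 [array([381., 360.]), array([413., 339.])]
-1 -1 0.2 [array([390., 349.]), array([422., 328.])]
1 1 0 [array([291., 226.]), array([321., 210.])]
1 1 0.2 [array([283., 211.]), array([313., 195.])]
1 -1 0 [array([487., 292.]), array([516., 274.])]
1 -1 0.2 [array([496., 281.]), array([525., 263.])]
```

View pics/side15.png

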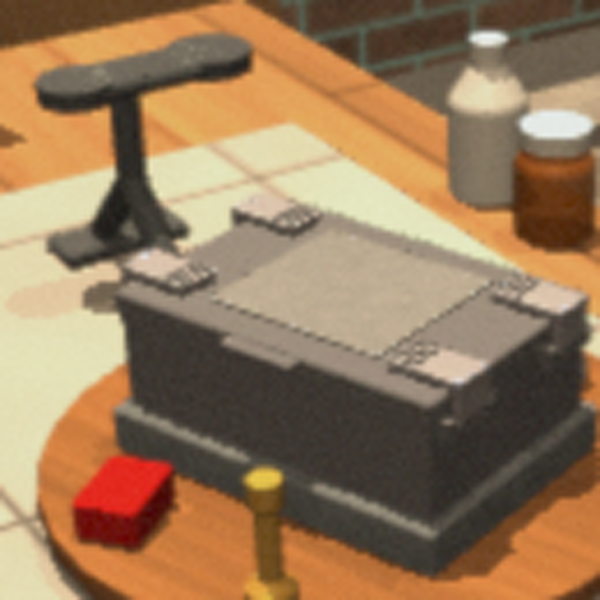

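View pics/top15.png

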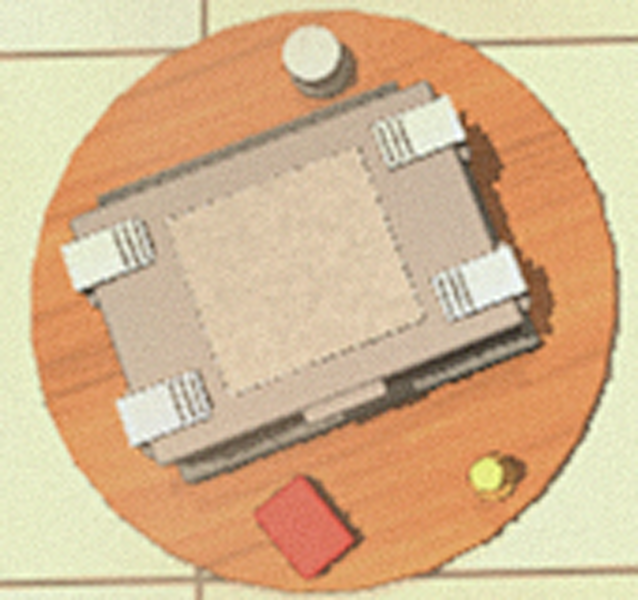

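View pics/sidefull.png

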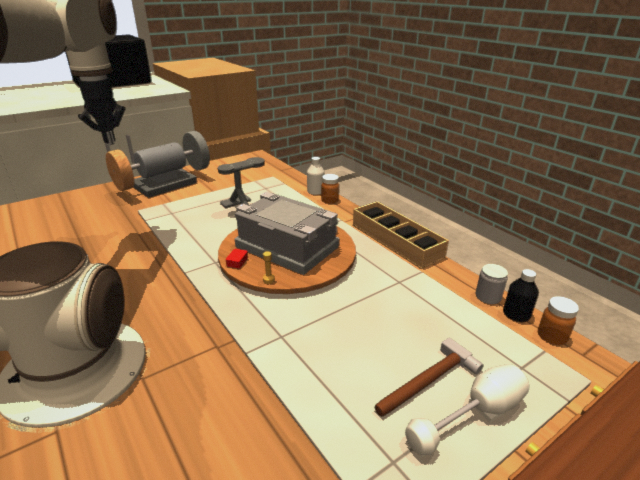

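All four plates lie flat: in the zoom, the near-left inner end is at (180,288), far-left (291,230), near-right about (385,360) and far-right about (490,292). These match the predictions for angle 0. The block, setter, tin, last, hammer and shoe tree are where they were.

```bash
python3 -c "
from plant import ctrl
print(ctrl.job_done())"
```

```text
the job is handed in; nothing more can be done
None
```

The lid is shut and all four clips are snapped flat. I handed the job in at about 23 s, with the arm well clear of everything.

- **Order:** near-left, far-right (diagonal), near-right, far-left.
- **Force:** between steps I read at most about 10 N vertical. It then dropped clearly at each snap: 6.6→2.4 N (near-left), 9.7→3.7 N (far-right), 8.8→4.0 N (near-right) and 8.5→4.4 N (far-left). True peaks between readings may be slightly higher. On near-right and far-left I took one extra 2 mm step after the snap, with readings up to 8.6 N.
- **Final check:** in the side view each plate's inner end is where it should be for angle 0, not 0.2. The lid lies flat. The block, setter, tin, last, hammer and shoe tree look unmoved.
- **What went wrong:** my first sweep at the near-left clip passed too high and only brushed it, so I repeated it lower. The lid corners also put the box 2 to 4 mm off my first estimate; I corrected part of that and the presses still landed on the pads.

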